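# Park the changeover parts in their nests

### The arm

A 6-joint arm with a two-finger parallel gripper is mounted at the origin on the work surface. World frame = base frame: x ahead of the robot, y to its left, z up, the work surface at z = 0. Lengths are in m, angles in rad, forces in N, time in s.
With the tool pointing down it reaches from about 0.35 to 0.725 m from the base axis. Payload 6 kg.
Tool frame: the origin (TCP) lies at the very end of the fingers, on their centre line; the grasp point (between the pads) lies 19 mm behind it; y points along the fingers, x is the direction in which the jaws open and shut, and the axes are right-handed (so a half turn about y gives the same grasp; the last joint's range is limited). The gripper opens to 85 mm and grips with 20 to 120 N. Pads are 22 mm wide; open, the fingers measure 114 mm over their backs; the gripper's body (76 mm by 85 mm) begins 54 mm behind the grasp point. The pads swing forward as they close: fully open they stand 13 mm farther back than shut.
Start: joints at [1.458, 0.04, 0.085, 0, -1.615, -0.334], TCP at [0.259, 0.541, 0.231] pointing down, gripper open.
Joint ranges: [-2.56, 2.56], [-1.29, 2.01], [-1.08, 1.49], [-3.29, 1.98], [-2.81, -0.18], [-2.99, 2.99]. Speed limits (rad/s): [2.57, 2.57, 3.01, 3.14, 3.14, 3.14].

### API

Orientations are given as [roll, pitch, yaw] about the fixed x, y, z axes, in that order (R = Rz(yaw) Ry(pitch) Rx(roll)).
In Python, from plant import arm gives the robot as it stands.
- The arm moves only by the tool carry_out, never from a script. Its argument "commands" is a list of rows, each an object with "xyz": the shift along the tool's x, y, z in cm, a list of three; "spin": the turn about the tool's y in rad. In form: [{"xyz": [tx, ty, tz], "spin": spin}, ...]. A call has 1 to 10 rows; each row shifts and turns the commanded pose from where the row before left it, along the tool's axes as they then stand; what a row does not reach is not made up. A row lasts 1/10 s, in which the tool goes at most 50 mm and 8.59 degrees, less where a joint would pass 70% of its speed; a pose out of reach is approached as far as the arm can. A call is refused whole if a number of a shift passes 5 or a number of a turn 0.15, either way. A call with a gripper value outside its range is refused whole. "claw" is the gripper command: -1 is fully open, 1 is shut, values between are in proportion, set as the call begins (left out, the last holds). The fingers move at their own pace and stop on an object; "force" is the grip in N (left out, the last holds). Time passes only in rows, so rows that do not move let the fingers close. It gives the time, the measured TCP pose, the force and the opening at its end, in the units of the state.
- arm.read_state(): the state, without advancing time (a new reading comes with each control period).
- arm.get_image(name): name is "scene" or "top" or "wrist"; returns a dict with "color" (384x512x3 uint8, blue, green, red), "fx", "fy", "cx", "cy" (pixels), "view" (4x4, takes a point from world to camera coordinates). Camera axes: x right, y down, z forward; pixel columns grow to the right and rows downward; lengths in m; the calibration is good to about 2 mm. A picture is of the moment at which its call begins. There is no depth.
- arm.sign_off(): hands the job in, once; it reports no verdict.
The state is a dict: "t": time; "q": joint angles; "qd": joint speeds; "joint_efforts": joint torques, N m; "ee_pos": TCP position; "orientation": TCP orientation; "contact_force": force on the tool from outside, world axes, zero at the start; "torque": the same for the moment, N m; "width": finger opening in m.
Only numpy, scipy, OpenCV 4.12 (cv2) and the standard library are available. Lean on these libraries where they do the work, as an engineer would, in place of code of your own. Each camera call takes 0.05 s, during which the arm holds its last target. There are 200 camera calls.

### The job

Put away the four loose fixture parts: set the big bushing, the small bushing, the air cylinder and the clamp bar each into the rimmed nest that matches the shape and size of its foot, upright, flat on the nest's floor within the rim and squared up with it. Set them down gently rather than dropping them in, and leave the little bottle and the little tin standing where they are.

Things in the scene. Friction and masses are not known exactly. Their poses are not given: they have to be found in the camera images.
- big_bush: the big guide bushing: dark steel, loose, standing on its round flange. Flange 60 mm diameter and 14 mm high, above it a coaxial neck 40 mm diameter up to 52 mm; about 0.5 kg. Grip the neck. Origin: centre of its underside, z up.
- small_bush: the small guide bushing: dark steel, loose, same form but smaller. Flange 36 mm diameter and 12 mm high, neck 24 mm diameter up to 50 mm; about 0.2 kg. Grip the neck. Origin: centre of its underside, z up.
- air_cylinder: the compact air cylinder: square aluminium block, loose, 46 x 46 mm and 45 mm high, with a steel rod of 14 mm diameter standing from the middle of its top up to 62 mm; about 0.3 kg. Grip the block by any two facing sides. Origin: centre of its underside, z up, x and y square to its sides.
- clamp_bar: the clamp bar: plain steel bar lying flat, loose, 100 mm long (x), 30 mm wide (y), 34 mm high, with two dark screw heads of 16 mm diameter on top, 35 mm either side of the middle, up to 40 mm; about 0.7 kg. Grip it across its width at the middle. Origin: centre of its underside, z up. Either end may point either way.
- big_round_nest: the big round nest, for the 60 mm flange: round floor 80 mm diameter, 92 mm over the rim. Fixed. Its black rubber floor is 4 mm above the table: a part in it stands that much higher. An aluminium rim 6 mm wide, its top 10 mm above the table, leaves 10 mm play on every side of the part. Origin: centre of the nest at table height, z up.
- small_round_nest: the small round nest, for the 36 mm flange: round floor 56 mm diameter, 68 mm over the rim. Fixed. Its black rubber floor is 4 mm above the table: a part in it stands that much higher. An aluminium rim 6 mm wide, its top 10 mm above the table, leaves 10 mm play on every side of the part. Origin: centre of the nest at table height, z up.
- square_nest: the square nest, for the air cylinder: floor 66 x 66 mm, 78 mm over the rim. Fixed. Its black rubber floor is 4 mm above the table: a part in it stands that much higher. An aluminium rim 6 mm wide, its top 10 mm above the table, leaves 10 mm play on every side of the part. Origin: centre of the nest at table height, z up, x and y square to the rim.
- long_nest: the long nest, for the clamp bar: floor 120 mm (x) by 50 mm (y), 132 x 62 mm over the rim. Fixed. Its black rubber floor is 4 mm above the table: a part in it stands that much higher. An aluminium rim 6 mm wide, its top 10 mm above the table, leaves 10 mm play on every side of the part. Origin: centre of the nest at table height, z up, x along its length.
- bottle: little grey bottle with a white cap, 28 mm diameter, 62 mm high, standing loose among the nests on the robot's left; not to be disturbed. Origin: centre of its underside, z up.
- tin: little brass-coloured tin, 32 mm diameter, 45 mm high, standing loose among the nests on the robot's right; not to be disturbed. Origin: centre of its underside, z up.
There are look-alikes about, which are no part of the job. Several things look just like the clamp_bar: the one meant starts farthest from the robot's base.

How it is judged:
At the end, for the whole second after the job is handed in: Each part rests in its own nest: within 16 mm of its centre, underside 1 to 8 mm above the nest's, tilt under 0.1 rad; bar along its nest and air cylinder square with its nest (any side) within 0.3 rad. Bottle and tin upright (0.2 rad) and within 30 mm of where they stood (horizontal distance between big_bush and big_round_nest below 0.016 m and z of big_bush in the frame of big_round_nest between 0.001 and 0.008 m and angle between each of big_bush, small_bush, air_cylinder, clamp_bar's own z axis and vertical below 0.1 rad and linear speed of each of big_bush, small_bush, air_cylinder, clamp_bar below 0.02 m/s and horizontal distance between small_bush and small_round_nest below 0.016 m and z of small_bush in the frame of small_round_nest between 0.001 and 0.008 m and horizontal distance between air_cylinder and square_nest below 0.016 m and z of air_cylinder in the frame of square_nest between 0.001 and 0.008 m and (angle between the x axis of air_cylinder and the x axis of square_nest, either way round below 0.3 rad or angle between the x axis of air_cylinder and the y axis of square_nest, either way round below 0.3 rad) and horizontal distance between clamp_bar and long_nest below 0.016 m and z of clamp_bar in the frame of long_nest between 0.001 and 0.008 m and angle between the x axis of clamp_bar and the x axis of long_nest, either way round below 0.3 rad and distance of each of bottle, tin from where it was at the start of the episode below 0.03 m and angle between each of bottle, tin's own z axis and vertical below 0.2 rad); the robot touches nothing.
It fails at once if a part is dropped: let go so high (about 2 cm or more) that it falls faster than 0.6 m/s ((linear speed of big_bush above 0.6 m/s and contact force between big_bush and the fingers below 0.5 N) or (linear speed of small_bush above 0.6 m/s and contact force between small_bush and the fingers below 0.5 N) or (linear speed of air_cylinder above 0.6 m/s and contact force between air_cylinder and the fingers below 0.5 N) or (linear speed of clamp_bar above 0.6 m/s and contact force between clamp_bar and the fingers below 0.5 N)).
It fails at once if the little grey bottle is knocked over or pushed away (distance of bottle from where it was at the start of the episode above 0.03 m or angle between bottle's own z axis and vertical above 0.5 rad).
It fails at once if the little brass tin is knocked over or pushed away (distance of tin from where it was at the start of the episode above 0.03 m or angle between tin's own z axis and vertical above 0.5 rad).
It also fails if it takes over 120 s, if anything falls off the work surface, if the arm or the gripper's body presses on something with over 40 N, if the wrist force passes 120 N, or if a joint passes its speed limit or range.

## Working session

There is one attempt and no reset: what is moved stays moved. The work goes in short steps, Python scripts to look and compute and a tool call to move; the robot and the scene stay as the last step left them, time stands still between calls to the robot, and variables do not carry over. Pictures are saved under pics/ and viewed, about 12 in all and at most 16, crops included, and the job is handed in when it is done.

Besides the shell and the picture viewer there is one more tool, called after ">>>" as name(argument=value, ...), one argument or row to a line, values as JSON. carry_out: Moves the arm, as the interface text tells. Its arguments: {"type":"object","properties":{"commands":{"type":"array","items":{"type":"object","properties":{"xyz":{"type":"array","items":{"type":"number"}},"spin":{"type":"number"}}}},"claw":{"type":"number"},"force":{"type":"number"}},"required":["commands"]}

```bash
mkdir -p pics; ls; python3 - <<'E'
from plant import arm
import cv2,numpy as np
s=arm.read_state();print({k:np.round(v,3) for k,v in s.items()})
for n in ("top","scene"):
    d=arm.get_image(n);cv2.imwrite(f"pics/{n}0.png",d["color"]);print(n,d["fx"],d["cx"],d["cy"]);print(np.round(d["view"],3))
    np.savez(f"{n}.npz",**d)
E
```

```text
pics
{'t': np.float64(0.0), 'q': array([ 1.458,  0.041,  0.084, -0.   , -1.615, -0.334]), 'qd': array([-0.001, -0.   ,  0.   ,  0.   ,  0.002,  0.   ]), 'joint_efforts': array([ 0.0000e+00, -3.6821e+01,  3.4741e+01,  6.9320e+00, -5.0000e-03,
       -0.0000e+00]), 'ee_pos': array([0.259, 0.541, 0.23 ]), 'orientation': array([-1.571e+00, -2.000e-03, -2.018e+00]), 'contact_force': array([ 0.175, -0.496,  0.935]), 'torque': array([ 0.045,  0.02 , -0.024]), 'width': np.float64(0.085)}
top 421.0099098796452 261.7889024201857 187.14319647502555
[[-0.032 -0.999 -0.002  0.02 ]
 [-0.979  0.032 -0.2    0.484]
 [ 0.2   -0.004 -0.98   1.276]
 [ 0.     0.     0.     1.   ]]
scene 414.64320355703796 252.1073852825018 194.4372601875297
[[ 0.162  0.987 -0.002 -0.098]
 [ 0.546 -0.092 -0.833 -0.233]
 [-0.822  0.134 -0.554  1.491]
 [ 0.     0.     0.     1.   ]]
```

```bash
python3 - <<'E'
import cv2
for n in("top","scene"):
    i=cv2.imread(f"pics/{n}0.png");cv2.imwrite(f"pics/{n}0b.png",cv2.resize(i,(800,600),interpolation=cv2.INTER_CUBIC))
E
```

```text
(no output)
```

View pics/top0b.png

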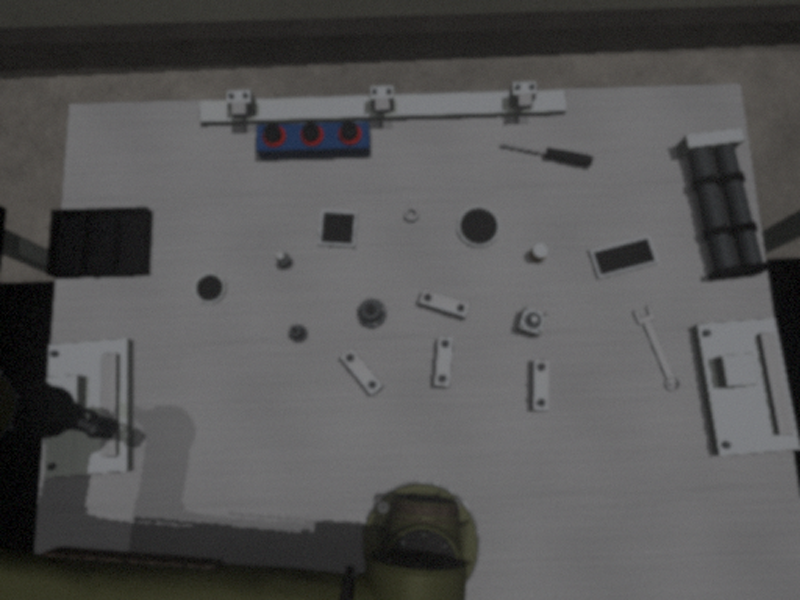

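View pics/scene0b.png

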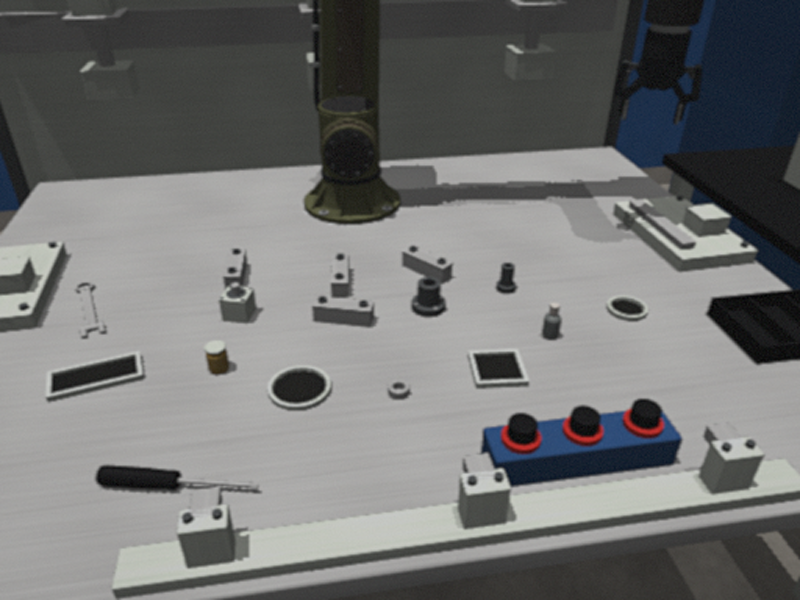

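Top view (800 px scale) shows: the big bush (371,312), small bush (298,332), air cylinder (532,321) and four bars, with the one at (443,304) farthest from the base. The nests are small round (209,288), square (338,228), big round (478,226) and long (623,257). The bottle is at (284,260) and the tin at (538,252). The scene view agrees.

```bash
cat > h.py <<'E'
import numpy as np,cv2
def p2w(d,u,v,z):
    V=d["view"];R=V[:3,:3];t=V[:3,3]
    r=R.T@np.array([(u-d["cx"])/d["fx"],(v-d["cy"])/d["fy"],1.]);c=-R.T@t
    return c+r*(z-c[2])/r[2]
def w2p(d,p):
    c=d["view"]@np.array([*p,1.]);return np.array([d["fx"]*c[0]/c[2]+d["cx"],d["fy"]*c[1]/c[2]+d["cy"]])
E
python3 - <<'E'
from h import *
d=np.load("top.npz");g=cv2.cvtColor(d["color"],cv2.COLOR_BGR2GRAY);S=1.5625
for n,u,v in(("small_round",209,288),("square",338,228),("big_round",478,226),("long",623,257)):
    u/=S;v/=S;x0,y0=int(u-30),int(v-25);w=g[y0:y0+50,x0:x0+60]
    t=(int(g[int(v),int(u)])+int(np.median(w)))/2
    k,lab,st,ce=cv2.connectedComponentsWithStats((w<t).astype(np.uint8))
    l=lab[int(v)-y0,int(u)-x0];c=np.argwhere(lab==l)[:,::-1]+[x0,y0]
    W=np.array([p2w(d,a,b,.004)[:2] for a,b in c],np.float32)
    print(n,t,W.mean(0).round(4),[np.round(x,3) for x in cv2.minAreaRect(W)])
for n,u,v,z in(("bigbush",371,305,.052),("smallbush",298,328,.05),("cyl",532,319,.062),("bottle",283,255,.062),("tin",538,248,.045),("bar",443,304,.034),("barA",428,297,.04),("barB",460,311,.04),("b2",362,372,.034),("b3",443,362,.034),("b4",540,385,.034)):
    p=p2w(d,u/S,v/S,z);print(n,p.round(3),np.hypot(p[0],p[1]).round(3))
c=g[115:265,110:430];c=cv2.normalize(c,None,0,255,cv2.NORM_MINMAX)
cv2.imwrite("pics/c1.png",cv2.resize(c,None,fx=2.5,fy=2.5,interpolation=cv2.INTER_CUBIC))
E
```

```text
small_round 74.0 [0.5185 0.422 ] [array([0.519, 0.423]), array([0.051, 0.049]), np.float64(1.446)]
square 72.5 [0.6399 0.1529] [array([0.64 , 0.153]), array([0.063, 0.062]), np.float64(84.176)]
big_round 73.5 [ 0.6342 -0.1471] [array([ 0.634, -0.147]), array([0.073, 0.073]), np.float64(87.264)]
long 70.5 [ 0.5574 -0.4492] [array([ 0.558, -0.45 ]), array([0.046, 0.116]), np.float64(13.014)]
bigbush [0.461 0.082 0.052] 0.468
smallbush [0.419 0.228 0.05 ] 0.477
cyl [ 0.42  -0.236  0.062] 0.482
bottle [0.567 0.256 0.062] 0.622
tin [ 0.57  -0.262  0.045] 0.627
bar [ 0.461 -0.063  0.034] 0.466
barA [ 0.476 -0.033  0.04 ] 0.477
barB [ 0.445 -0.097  0.04 ] 0.455
b2 [0.329 0.103 0.034] 0.345
b3 [ 0.344 -0.059  0.034] 0.349
b4 [ 0.292 -0.248  0.034] 0.384
```

View pics/c1.png

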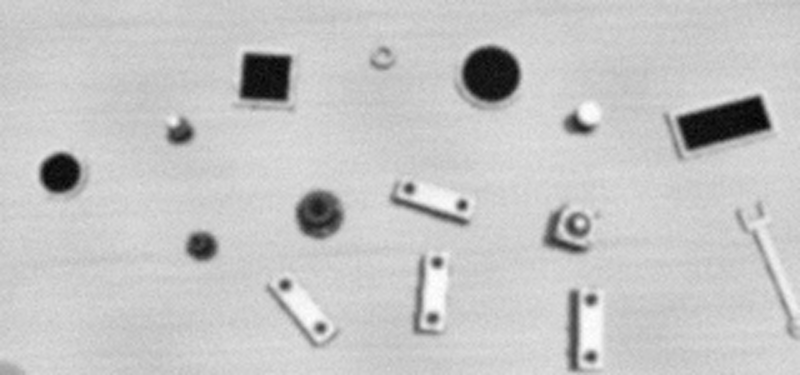

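The crop shows the bar's screws at (409,188) and (462,205), the small bush top at (201,242), the big bush top at (319,207) and the rod top at (578,223). Next I'll refine these and plan the first move.

```bash
cat >> h.py <<'E'
def plan(p,yaw=None):
    from plant import arm
    s=arm.read_state();o=s["orientation"];e=s["ee_pos"];y=o[2];D=np.array(p)-e
    c,n=np.cos(y),np.sin(y)
    sp=0 if yaw is None else -((yaw-y+np.pi)%(2*np.pi)-np.pi)
    print("t%.1f"%s["t"],"ee",e.round(4),"rpy",o.round(3),"q1,6",s["q"][[0,5]].round(2),"| tool xyz cm",(100*np.array([c*D[0]+n*D[1],-D[2],-n*D[0]+c*D[1]])).round(2),"spin %.3f"%sp)
E
python3 - <<'E'
from h import *
d=np.load("top.npz")
for n,u,v,z in(("small",201,242,.05),("big",319,207,.052),("rod",578,223,.062),("A",409,188,.04),("B",462,205,.04)):
    print(n,p2w(d,110+u/2.5,115+v/2.5,z).round(4))
plan([.42,.228,.16])
E
```

```text
small [0.4134 0.2289 0.05  ]
big [0.4524 0.0813 0.052 ]
rod [ 0.4202 -0.2386  0.062 ]
A [ 0.4753 -0.0324  0.04  ]
B [ 0.4513 -0.0984  0.04  ]
t0.1 ee [0.259  0.5409 0.2304] rpy [-1.571e+00 -2.000e-03 -2.018e+00] q1,6 [ 1.46 -0.33] | tool xyz cm [21.26  7.04 28.03] spin 0.000
```

>>> carry_out(
  commands=[
    {"xyz": [1,0,1.4]},
    {"xyz": [2.4,0.7,3.2]},
    {"xyz": [2.5,0.9,3.3]},
    {"xyz": [2.5,0.9,3.3]},
    {"xyz": [2.5,0.9,3.3]},
    {"xyz": [2.5,0.9,3.3]},
    {"xyz": [2.5,0.9,3.3]},
    {"xyz": [2.5,0.9,3.3]},
    {"xyz": [2.2,0.8,2.9]},
    {"xyz": [0.6,0,0.7]},
  ],
  claw=-1,
  force=50,
)

```text
$.commands[0]: bad value
```

```bash
cat >> h.py <<'E'
def shot(f,name="wrist"):
    from plant import arm
    d=arm.get_image(name);np.savez(f+".npz",**d)
    c=cv2.normalize(d["color"],None,0,255,cv2.NORM_MINMAX);cv2.imwrite(f"pics/{f}.png",cv2.resize(c,(800,600),interpolation=cv2.INTER_CUBIC));return d
E
python3 - <<'E'
from h import *
d=shot("w1");V=d["view"];print((-V[:3,:3].T@V[:3,3]).round(3),V[2,:3].round(3))
plan([.4134,.2289,.16]);print(w2p(d,(.4134,.2289,.05))*1.5625)
E
```

```text
[0.327 0.509 0.374] [-0.262  0.124 -0.957]
t0.1 ee [0.2591 0.5409 0.2305] rpy [-1.571e+00 -1.000e-03 -2.018e+00] q1,6 [ 1.46 -0.33] | tool xyz cm [21.47  7.05 27.4 ] spin 0.000
[ 789.40121834 -214.43642889]
```

View pics/w1.png

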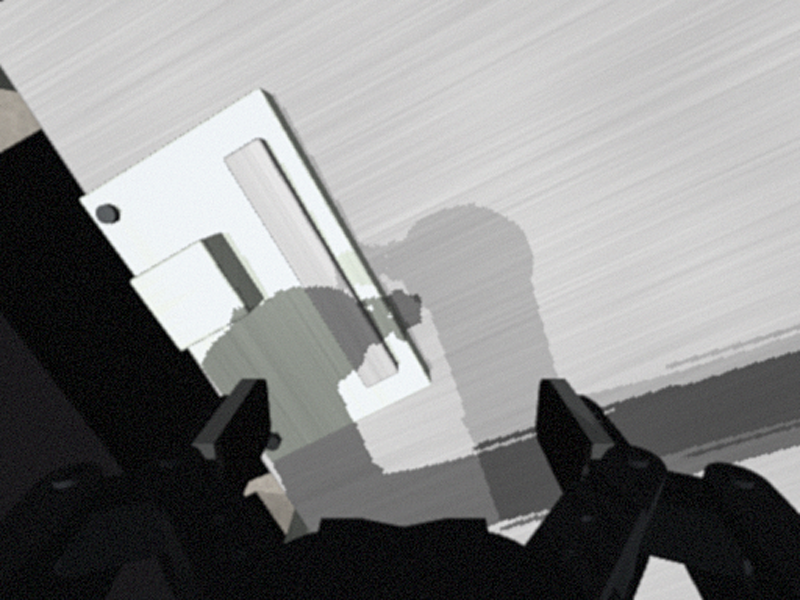

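The move was refused because rows need a spin, so the picture only shows the table below the start pose. I'll send it again with spin.

>>> carry_out(
  commands=[
    {"xyz": [1,0,1.4],"spin": 0},
    {"xyz": [2.4,0.7,3.0],"spin": 0},
    {"xyz": [2.5,0.9,3.2],"spin": 0},
    {"xyz": [2.5,0.9,3.2],"spin": 0},
    {"xyz": [2.5,0.9,3.2],"spin": 0},
    {"xyz": [2.5,0.9,3.2],"spin": 0},
    {"xyz": [2.5,0.9,3.2],"spin": 0},
    {"xyz": [2.5,0.9,3.2],"spin": 0},
    {"xyz": [2.2,0.8,2.8],"spin": 0},
    {"xyz": [0.6,0,0.7],"spin": 0},
  ],
  claw=-1,
  force=50,
)

```text
t: 1.15
ee_pos: [0.4124, 0.2294, 0.1612]
orientation: [-1.571, -0.002, -2.021]
contact_force: [-0.4, -0.1, -0.1]
width: 0.0856
```

```bash
python3 - <<'E'
from h import *
d=shot("w2")
plan([.4134,.2289,.018]);print(w2p(d,(.4134,.2289,.05))*1.5625)
E
```

```text
t1.2 ee [0.4127 0.2298 0.162 ] rpy [-1.571e+00 -1.000e-03 -2.021e+00] q1,6 [0.94 0.18] | tool xyz cm [ 0.05 14.4   0.1 ] spin 0.000
[403.04247044 293.06007883]
```

View pics/w2.png

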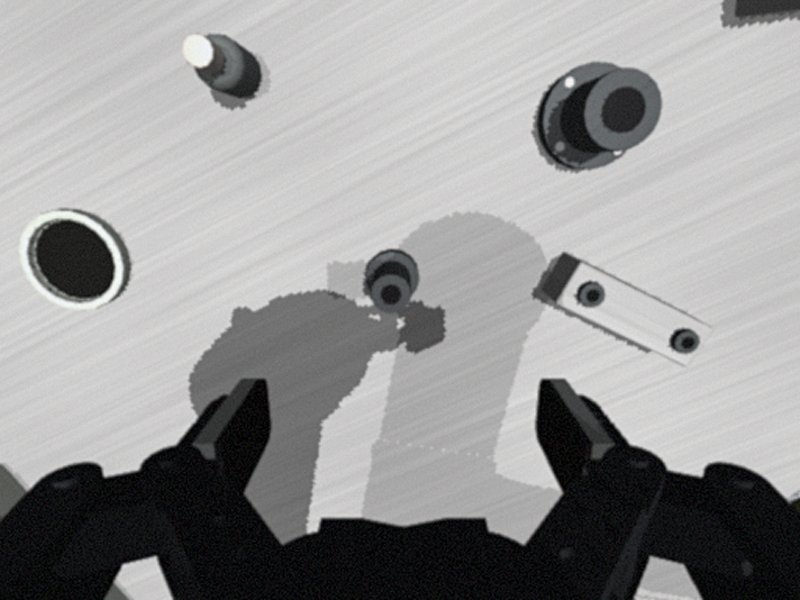

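The wrist view shows the small bush top at (391,293), the big bush top at (622,110) and the small nest floor centre at about (75,258).

```bash
python3 - <<'E'
from h import *
d=np.load("w2.npz")
for n,u,v,z in(("small",391,293,.05),("big",622,110,.052),("smallnest",75,259,.004),("smallnestrim",76,258,.010),("cap",198,51,.062)):
    p=p2w(d,u/1.5625,v/1.5625,z);print(n,p.round(4))
    if n=="small":plan([*p[:2],.02])
E
```

```text
small [0.4165 0.2352 0.05  ]
t1.2 ee [0.4127 0.2298 0.162 ] rpy [-1.571e+00 -1.000e-03 -2.021e+00] q1,6 [0.94 0.18] | tool xyz cm [-0.65 14.2   0.11] spin 0.000
big [0.4532 0.0843 0.052 ]
smallnest [0.5189 0.4226 0.004 ]
smallnestrim [0.5184 0.4171 0.01  ]
cap [0.5677 0.2633 0.062 ]
```

>>> carry_out(
  commands=[
    {"xyz": [-0.5,3,0.1],"spin": 0},
    {"xyz": [-0.1,4,0],"spin": 0},
    {"xyz": [0,4,0],"spin": 0},
    {"xyz": [0,2.4,0],"spin": 0},
    {"xyz": [0,0.8,0],"spin": 0},
    {"xyz": [0,0,0],"spin": 0},
  ],
)

```text
t: 1.8
ee_pos: [0.4151, 0.2377, 0.0199]
orientation: [-1.571, -0.002, -2.017]
contact_force: [0.6, 0.7, 0.8]
width: 0.0856
```

>>> carry_out(
  commands=[
    {"xyz": [0,0,0],"spin": 0},
    {"xyz": [0,0,0],"spin": 0},
    {"xyz": [0,0,0],"spin": 0},
    {"xyz": [0,0,0],"spin": 0},
    {"xyz": [0,0,0],"spin": 0},
    {"xyz": [0,0,0],"spin": 0},
    {"xyz": [0,0,0],"spin": 0},
    {"xyz": [0,0,0],"spin": 0},
    {"xyz": [0,0,0],"spin": 0},
    {"xyz": [0,0,0],"spin": 0},
  ],
  claw=1,
)

```text
t: 2.8
ee_pos: [0.4159, 0.2379, 0.0211]
orientation: [-1.57, 0.001, -2.017]
contact_force: [-1.9, -1.6, 5.5]
width: 0.0221
```

```bash
python3 - <<'E'
from h import *
plan([.5186,.421,.10])
E
```

```text
t2.8 ee [0.4159 0.2379 0.0211] rpy [-1.570e+00  1.000e-03 -2.017e+00] q1,6 [0.94 0.18] | tool xyz cm [-20.95  -7.89   1.36] spin 0.000
```

>>> carry_out(
  commands=[
    {"xyz": [0,-1.5,0],"spin": 0},
    {"xyz": [0,-3,0],"spin": 0},
    {"xyz": [-1.5,-3,0.1],"spin": 0},
    {"xyz": [-3,-0.5,0.2],"spin": 0},
    {"xyz": [-3.5,0,0.2],"spin": 0},
    {"xyz": [-3.5,0,0.3],"spin": 0},
    {"xyz": [-3.5,0,0.2],"spin": 0},
    {"xyz": [-3,0,0.2],"spin": 0},
    {"xyz": [-2,0,0.2],"spin": 0},
    {"xyz": [-1,0,0],"spin": 0},
  ],
)

```text
t: 3.8
ee_pos: [0.5189, 0.422, 0.0982]
orientation: [-1.572, -0.002, -2.017]
contact_force: [-0.2, -0.5, -2.7]
width: 0.0218
```

```bash
python3 - <<'E'
from h import *
plan([.5186,.421,.025])
d=shot("w3");print(w2p(d,(.5186,.421,.004))*1.5625)
E
```

```text
t3.8 ee [0.5189 0.422  0.0982] rpy [-1.572e+00 -2.000e-03 -2.017e+00] q1,6 [0.98 0.14] | tool xyz cm [0.1  7.32 0.01] spin 0.000
[404.73182702 303.26817115]
```

View pics/w3.png

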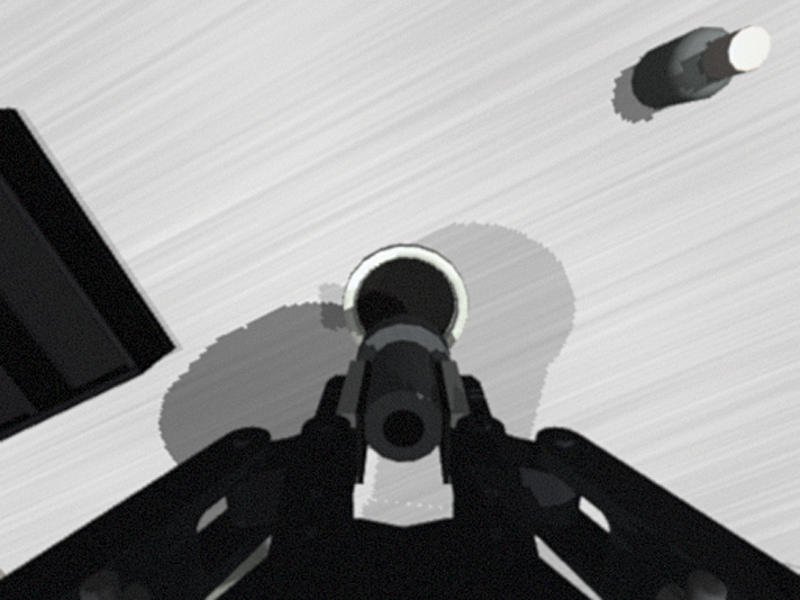

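The bush hangs upright and the nest centre is at (405,302), matching the prediction. I'll lower it now.

>>> carry_out(
  commands=[
    {"xyz": [0.1,2.5,0],"spin": 0},
    {"xyz": [0,2.5,0],"spin": 0},
    {"xyz": [0,1.3,0],"spin": 0},
    {"xyz": [0,0.7,0],"spin": 0},
    {"xyz": [0,0.4,0],"spin": 0},
    {"xyz": [0,0.1,0],"spin": 0},
    {"xyz": [0,0,0],"spin": 0},
    {"xyz": [0,0,0],"spin": 0},
  ],
)

```text
t: 4.65
ee_pos: [0.5188, 0.4206, 0.0264]
orientation: [-1.57, 0.002, -2.018]
contact_force: [0.3, 0.5, -2.1]
width: 0.0221
```

>>> carry_out(
  commands=[
    {"xyz": [0,0,0],"spin": 0},
    {"xyz": [0,0,0],"spin": 0},
    {"xyz": [0,0,0],"spin": 0},
    {"xyz": [0,0,0],"spin": 0},
    {"xyz": [0,0,0],"spin": 0},
    {"xyz": [0,0,0],"spin": 0},
    {"xyz": [0,0,0],"spin": 0},
    {"xyz": [0,-2,0],"spin": 0},
    {"xyz": [0,-4,0],"spin": 0},
    {"xyz": [0,-4,0],"spin": 0},
  ],
  claw=-1,
)

```text
t: 5.65
ee_pos: [0.5181, 0.4197, 0.1256]
orientation: [-1.571, -0.002, -2.018]
contact_force: [0.8, 0.3, 0.5]
width: 0.0854
```

```bash
python3 - <<'E'
from h import *
plan([.4532,.083,.13])
E
```

```text
t5.7 ee [0.5181 0.4197 0.1256] rpy [-1.571e+00 -2.000e-03 -2.018e+00] q1,6 [0.98 0.14] | tool xyz cm [33.17 -0.44  8.69] spin 0.000
```

>>> carry_out(
  commands=[
    {"xyz": [1.5,0,0.4],"spin": 0},
    {"xyz": [3.5,0,0.9],"spin": 0},
    {"xyz": [4.3,0,1.1],"spin": 0},
    {"xyz": [4.4,0,1.2],"spin": 0},
    {"xyz": [4.4,0,1.2],"spin": 0},
    {"xyz": [4.4,0,1.2],"spin": 0},
    {"xyz": [4.4,0,1.2],"spin": 0},
    {"xyz": [3.5,0,0.9],"spin": 0},
    {"xyz": [2,0,0.5],"spin": 0},
    {"xyz": [0.8,0,0.1],"spin": 0},
  ],
)

```text
t: 6.65
ee_pos: [0.4532, 0.0817, 0.1258]
orientation: [-1.57, 0.001, -2.019]
contact_force: [-0.1, 0.7, 0.7]
width: 0.0856
```

```bash
python3 - <<'E'
from h import *
d=shot("w4");plan([.4532,.083,.02]);print(w2p(d,(.4532,.083,.052))*1.5625)
E
```

```text
t6.7 ee [0.4532 0.0817 0.1258] rpy [-1.570e+00  1.000e-03 -2.019e+00] q1,6 [0.62 0.5 ] | tool xyz cm [-0.12 10.58 -0.05] spin 0.000
[401.10794411 316.95751872]
```

View pics/w4.png

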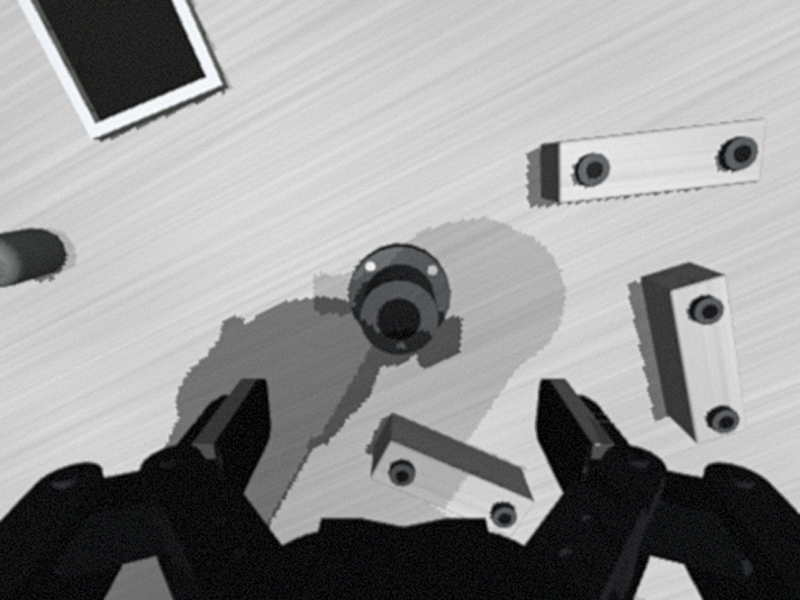

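The big bush top is at (399,316) against a predicted (401,317). The wanted bar's screws are at (592,169) and (739,153). I'll go down and grip.

>>> carry_out(
  commands=[
    {"xyz": [-0.1,2,0],"spin": 0},
    {"xyz": [0,3.5,0],"spin": 0},
    {"xyz": [0,3,0],"spin": 0},
    {"xyz": [0,1.5,0],"spin": 0},
    {"xyz": [0,0.5,0],"spin": 0},
    {"xyz": [0,0,0],"spin": 0},
  ],
)

```text
t: 7.3
ee_pos: [0.4538, 0.0845, 0.02]
orientation: [-1.571, -0.001, -2.017]
contact_force: [0.4, -0.9, -0.8]
width: 0.0854
```

>>> carry_out(
  commands=[
    {"xyz": [0,0,0],"spin": 0},
    {"xyz": [0,0,0],"spin": 0},
    {"xyz": [0,0,0],"spin": 0},
    {"xyz": [0,0,0],"spin": 0},
    {"xyz": [0,0,0],"spin": 0},
    {"xyz": [0,0,0],"spin": 0},
    {"xyz": [0,0,0],"spin": 0},
    {"xyz": [0,0,0],"spin": 0},
  ],
  claw=1,
  force=70,
)

```text
t: 8.1
ee_pos: [0.4544, 0.0841, 0.0215]
orientation: [-1.57, 0.001, -2.017]
contact_force: [-2.1, -1.0, 5.4]
width: 0.0375
```

```bash
python3 - <<'E'
from h import *
plan([.6345,-.147,.11])
d=np.load("w4.npz")
A,B=[p2w(d,u/1.5625,v/1.5625,.04) for u,v in((592,169),(739,153))];D=A-B
print("bar",(A+B)/2,np.linalg.norm(D),"ang",np.arctan2(D[1],D[0]))
E
```

```text
t8.1 ee [0.4544 0.0841 0.0215] rpy [-1.570e+00  1.000e-03 -2.017e+00] q1,6 [0.62 0.5 ] | tool xyz cm [13.06 -8.85 26.22] spin 0.000
bar [ 0.46580902 -0.06444248  0.04      ] 0.07001000201900413 ang 1.2272869565513003
```

>>> carry_out(
  commands=[
    {"xyz": [0,-1.5,0],"spin": 0},
    {"xyz": [0,-3,0],"spin": 0},
    {"xyz": [0.7,-3,1.3],"spin": 0},
    {"xyz": [1.7,-1,3.4],"spin": 0},
    {"xyz": [2.1,0,4.2],"spin": 0},
    {"xyz": [2.1,0,4.3],"spin": 0},
    {"xyz": [2.1,0,4.3],"spin": 0},
    {"xyz": [2,0,4],"spin": 0},
    {"xyz": [1.5,0,3],"spin": 0},
    {"xyz": [0.8,0,1.7],"spin": 0},
  ],
)

```text
t: 9.1
ee_pos: [0.634, -0.1485, 0.1024]
orientation: [-1.575, -0.001, -2.02]
contact_force: [0.4, 0.4, -5.2]
width: 0.0376
```

```bash
python3 - <<'E'
from h import *
plan([.6345,-.147,.025])
d=shot("w5")
S=1.5625;u0=w2p(d,(.6345,-.147,.004));print(u0*S)
E
```

```text
t9.1 ee [ 0.634  -0.1485  0.1024] rpy [-1.575e+00 -1.000e-03 -2.020e+00] q1,6 [0.08 1.05] | tool xyz cm [-0.16  7.74 -0.02] spin 0.000
[400.21360317 301.05522284]
```

View pics/w5.png

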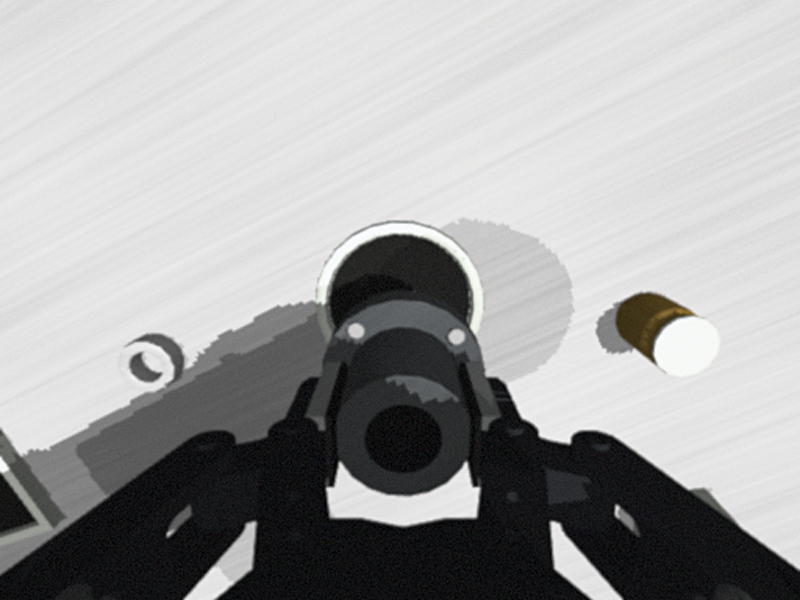

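Nest centre is about (400,301), as predicted, and the tin is well clear. I'll lower.

>>> carry_out(
  commands=[
    {"xyz": [-0.1,2.5,0],"spin": 0},
    {"xyz": [0,2.5,0],"spin": 0},
    {"xyz": [0,1.5,0],"spin": 0},
    {"xyz": [0,0.8,0],"spin": 0},
    {"xyz": [0,0.5,0],"spin": 0},
    {"xyz": [0,0.2,0],"spin": 0},
    {"xyz": [0,0,0],"spin": 0},
    {"xyz": [0,0,0],"spin": 0},
  ],
)

```text
t: 9.95
ee_pos: [0.635, -0.1454, 0.0265]
orientation: [-1.569, 0.001, -2.017]
contact_force: [0.4, 0.1, -4.5]
width: 0.0378
```

>>> carry_out(
  commands=[
    {"xyz": [0,0,0],"spin": 0},
    {"xyz": [0,0,0],"spin": 0},
    {"xyz": [0,0,0],"spin": 0},
    {"xyz": [0,0,0],"spin": 0},
    {"xyz": [0,0,0],"spin": 0},
    {"xyz": [0,0,0],"spin": 0},
    {"xyz": [0,0,0],"spin": 0},
    {"xyz": [0,-2,0],"spin": 0},
    {"xyz": [0,-4,0],"spin": 0},
    {"xyz": [0,-4,0],"spin": 0},
  ],
  claw=-1,
)

```text
t: 10.95
ee_pos: [0.6338, -0.1455, 0.1257]
orientation: [-1.573, -0.001, -2.018]
contact_force: [1.3, 1.3, 0.1]
width: 0.0853
```

```bash
python3 - <<'E'
from h import *
plan([.4658,-.0644,.13],1.2273-np.pi/2-np.pi)
plan([.4658,-.0644,.13],1.2273-np.pi/2)
plan([.4202,-.2386,.13])
E
```

```text
t10.9 ee [ 0.6338 -0.1455  0.1257] rpy [-1.573e+00 -1.000e-03 -2.018e+00] q1,6 [0.08 1.04] | tool xyz cm [ -0.06  -0.43 -18.65] spin 1.468
t10.9 ee [ 0.6338 -0.1455  0.1257] rpy [-1.573e+00 -1.000e-03 -2.018e+00] q1,6 [0.08 1.04] | tool xyz cm [ -0.06  -0.43 -18.65] spin -1.674
t10.9 ee [ 0.6338 -0.1455  0.1257] rpy [-1.573e+00 -1.000e-03 -2.018e+00] q1,6 [0.08 1.04] | tool xyz cm [ 17.62  -0.43 -15.24] spin 0.000
```

>>> carry_out(
  commands=[
    {"xyz": [0,0,-2],"spin": 0},
    {"xyz": [0,0,-3.5],"spin": 0},
    {"xyz": [0,0,-4.2],"spin": 0},
    {"xyz": [0,0,-4.2],"spin": 0},
    {"xyz": [0,0,-3.2],"spin": 0},
    {"xyz": [-0.1,0,-1.5],"spin": 0},
    {"xyz": [0,0,0],"spin": 0.1},
    {"xyz": [0,0,0],"spin": 0.14},
    {"xyz": [0,0,0],"spin": 0.14},
    {"xyz": [0,0,0],"spin": 0.14},
  ],
)

```text
t: 11.95
ee_pos: [0.4671, -0.0641, 0.1255]
orientation: [-1.571, 0.0, -2.543]
contact_force: [-0.0, 0.3, 0.2]
width: 0.0855
```

>>> carry_out(
  commands=[
    {"xyz": [0,0,0],"spin": 0.14},
    {"xyz": [0,0,0],"spin": 0.14},
    {"xyz": [0,0,0],"spin": 0.14},
    {"xyz": [0,0,0],"spin": 0.14},
    {"xyz": [0,0,0],"spin": 0.14},
    {"xyz": [0,0,0],"spin": 0.14},
    {"xyz": [0,0,0],"spin": 0.11},
    {"xyz": [0,0,0],"spin": 0},
  ],
  claw=-0.4,
)

```text
t: 12.75
ee_pos: [0.4671, -0.0642, 0.1254]
orientation: [-1.571, 0.0, 2.795]
contact_force: [0.0, 0.7, -0.3]
width: 0.0597
```

```bash
python3 - <<'E'
from h import *
plan([.4658,-.0644,.013],1.2273-np.pi/2-np.pi);d=shot("w6")
for s in(1,-1):print(w2p(d,(.4658+s*.035*np.cos(1.2273),-.0644+s*.035*np.sin(1.2273),.04))*1.5625)
E
```

```text
t12.8 ee [ 0.4671 -0.0642  0.1254] rpy [-1.571  0.     2.795] q1,6 [ 0.29 -0.64] | tool xyz cm [ 0.12 11.24  0.07] spin -0.003
[406.07359451 366.38979982]
[405.84072446 239.86368997]
```

View pics/w6.png

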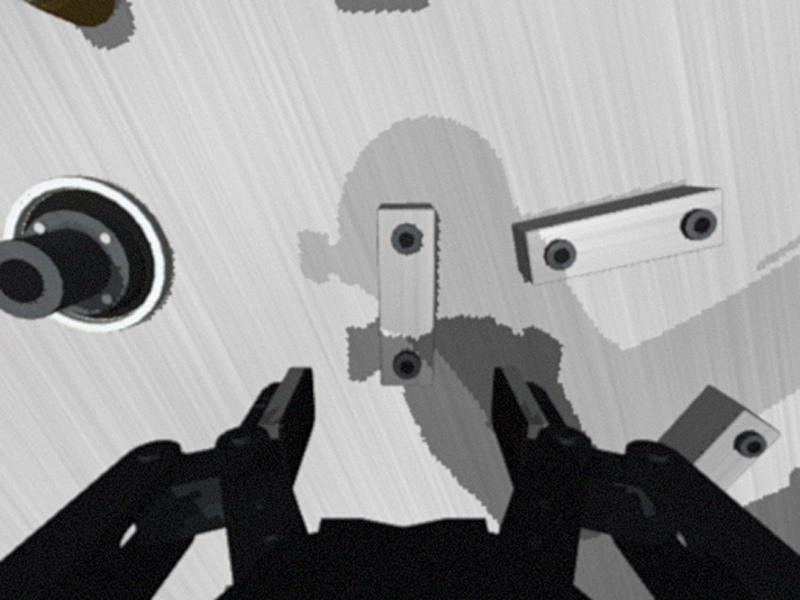

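The bar's screws are at (406,239) and (406,366), exactly as predicted, so the jaws are square to it. The big bush sits flat in its nest. I'll grip the bar.

>>> carry_out(
  commands=[
    {"xyz": [0.1,2,0.1],"spin": 0},
    {"xyz": [0,3.5,0],"spin": 0},
    {"xyz": [0,3.2,0],"spin": 0},
    {"xyz": [0,1.8,0],"spin": 0},
    {"xyz": [0,0.7,0],"spin": 0},
    {"xyz": [0,0,0],"spin": 0},
  ],
)

```text
t: 13.4
ee_pos: [0.4654, -0.0649, 0.0128]
orientation: [-1.57, -0.001, 2.797]
contact_force: [0.3, 0.1, 1.1]
width: 0.06
```

>>> carry_out(
  commands=[
    {"xyz": [0,0,0],"spin": 0},
    {"xyz": [0,0,0],"spin": 0},
    {"xyz": [0,0,0],"spin": 0},
    {"xyz": [0,0,0],"spin": 0},
    {"xyz": [0,0,0],"spin": 0},
    {"xyz": [0,0,0],"spin": 0},
    {"xyz": [0,0,0],"spin": 0},
  ],
  claw=1,
  force=100,
)

```text
t: 14.1
ee_pos: [0.4666, -0.0646, 0.0152]
orientation: [-1.572, 0.002, 2.796]
contact_force: [-2.6, 1.8, 5.2]
width: 0.0279
```

```bash
python3 - <<'E'
from h import *
plan([.558,-.4495,.113],1.798-np.pi/2-np.pi)
E
```

```text
t14.1 ee [ 0.4666 -0.0646  0.0152] rpy [-1.572e+00  2.000e-03  2.796e+00] q1,6 [ 0.29 -0.64] | tool xyz cm [-21.63  -9.78  33.12] spin -0.573
```

>>> carry_out(
  commands=[
    {"xyz": [0,-1.5,0],"spin": 0},
    {"xyz": [0,-3,0],"spin": 0},
    {"xyz": [0,-3.5,0],"spin": 0},
    {"xyz": [-0.8,-1.5,1.2],"spin": 0},
    {"xyz": [-1.7,-0.5,2.6],"spin": 0},
    {"xyz": [-2.3,0,3.5],"spin": 0},
    {"xyz": [-2.3,0,3.5],"spin": 0},
    {"xyz": [-2.3,0,3.5],"spin": 0},
    {"xyz": [-2.3,0,3.5],"spin": 0},
    {"xyz": [-2.3,0,3.5],"spin": 0},
  ],
)

```text
t: 15.1
ee_pos: [0.5249, -0.3138, 0.1119]
orientation: [-1.572, -0.002, 2.796]
contact_force: [1.0, 0.2, -6.3]
width: 0.028
```

>>> carry_out(
  commands=[
    {"xyz": [-2.3,0,3.5],"spin": 0},
    {"xyz": [-2.2,0,3.5],"spin": 0},
    {"xyz": [-1.8,0,2.8],"spin": 0},
    {"xyz": [-1.1,0,1.6],"spin": 0},
    {"xyz": [0,0,0],"spin": -0.08},
    {"xyz": [0,0,0],"spin": -0.13},
    {"xyz": [0,0,0],"spin": -0.14},
    {"xyz": [0,0,0],"spin": -0.13},
    {"xyz": [0,0,0],"spin": -0.09},
    {"xyz": [0,0,0],"spin": 0},
  ],
)

```text
t: 16.1
ee_pos: [0.5558, -0.4443, 0.1115]
orientation: [-1.573, -0.002, -2.917]
contact_force: [-0.1, 0.4, -7.0]
width: 0.0277
```

```bash
python3 - <<'E'
from h import *
plan([.558,-.4495,.018],1.798-np.pi/2-np.pi);d=shot("w7")
a=1.798
for s,t in((1,1),(-1,1),(-1,-1),(1,-1)):print(w2p(d,(.558+s*.066*np.cos(a)-t*.031*np.sin(a),-.4495+s*.066*np.sin(a)+t*.031*np.cos(a),.01))*1.5625)
E
```

```text
t16.1 ee [ 0.5558 -0.4443  0.1115] rpy [-1.573e+00 -2.000e-03 -2.917e+00] q1,6 [-0.4   0.62] | tool xyz cm [-0.1   9.35  0.55] spin -0.002
[453.71426297 394.44293937]
[461.37085647 165.69644594]
[341.3402787  166.06430761]
[350.61647942 394.79808933]
```

View pics/w7.png

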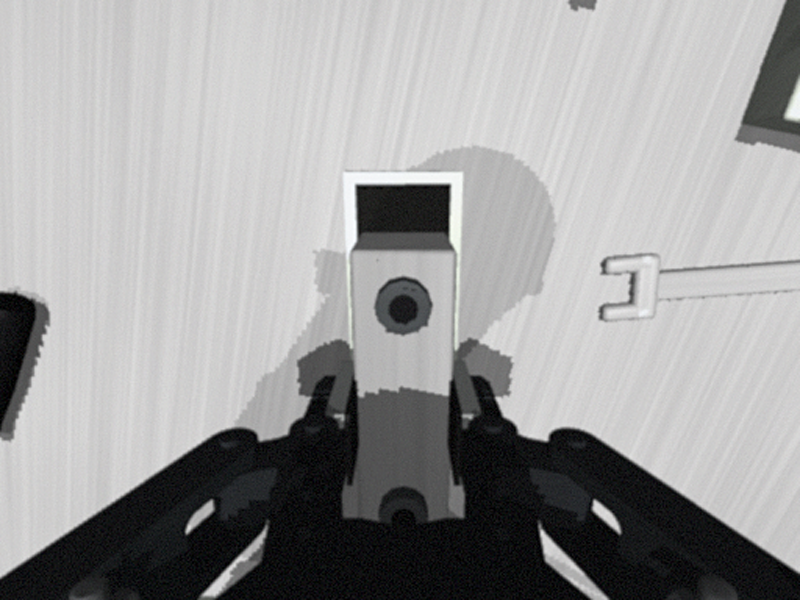

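The nest's far edge is at v=171 (predicted 166), with u from 344 to 463, and it's square to the bar. That puts the nest about 2 mm nearer, so I'll go forward 0.3 cm and lower.

>>> carry_out(
  commands=[
    {"xyz": [0,2,0.3],"spin": 0},
    {"xyz": [0,3,0],"spin": 0},
    {"xyz": [0,2.2,0],"spin": 0},
    {"xyz": [0,1,0],"spin": 0},
    {"xyz": [0,0.6,0],"spin": 0},
    {"xyz": [0,0.4,0],"spin": 0},
    {"xyz": [0,0.2,0],"spin": 0},
    {"xyz": [0,0,0],"spin": 0},
    {"xyz": [0,0,0],"spin": 0},
  ],
)

```text
t: 17.05
ee_pos: [0.5574, -0.4482, 0.0204]
orientation: [-1.57, 0.001, -2.918]
contact_force: [-0.3, 0.4, -5.3]
width: 0.0278
```

>>> carry_out(
  commands=[
    {"xyz": [0,0,0],"spin": 0},
    {"xyz": [0,0,0],"spin": 0},
    {"xyz": [0,0,0],"spin": 0},
    {"xyz": [0,0,0],"spin": 0},
    {"xyz": [0,0,0],"spin": 0},
    {"xyz": [0,0,0],"spin": 0},
    {"xyz": [0,0,0],"spin": 0},
    {"xyz": [0,-2,0],"spin": 0},
    {"xyz": [0,-4,0],"spin": 0},
    {"xyz": [0,-4,0],"spin": 0},
  ],
  claw=-1,
)

```text
t: 18.05
ee_pos: [0.5563, -0.4477, 0.1196]
orientation: [-1.572, -0.002, -2.918]
contact_force: [0.5, -0.9, 0.2]
width: 0.0855
```

```bash
python3 - <<'E'
from h import *
plan([.42,-.2386,.14])
E
```

```text
t18.1 ee [ 0.5563 -0.4477  0.1196] rpy [-1.572e+00 -2.000e-03 -2.918e+00] q1,6 [-0.4   0.62] | tool xyz cm [  8.65  -2.04 -23.41] spin 0.000
```

>>> carry_out(
  commands=[
    {"xyz": [0.4,-1,-1],"spin": 0},
    {"xyz": [1,-1,-2.7],"spin": 0},
    {"xyz": [1.3,0,-3.6],"spin": 0},
    {"xyz": [1.4,0,-3.8],"spin": 0},
    {"xyz": [1.4,0,-3.8],"spin": 0},
    {"xyz": [1.4,0,-3.8],"spin": 0},
    {"xyz": [1,0,-2.8],"spin": 0},
    {"xyz": [0.5,0,-1.4],"spin": 0},
    {"xyz": [0.2,0,-0.5],"spin": 0},
    {"xyz": [0,0,0],"spin": 0},
  ],
)

```text
t: 19.05
ee_pos: [0.4212, -0.2386, 0.1398]
orientation: [-1.57, 0.001, -2.917]
contact_force: [-0.1, 0.3, 0.4]
width: 0.0851
```

```bash
python3 - <<'E'
from h import *
plan([.42,-.2386,.14]);d=shot("w8");print(w2p(d,(.42,-.2386,.062))*1.5625)
E
```

```text
t19.1 ee [ 0.4212 -0.2386  0.1398] rpy [-1.570e+00  1.000e-03 -2.917e+00] q1,6 [-0.1   0.32] | tool xyz cm [ 0.12 -0.02 -0.03] spin 0.000
[406.42020532 312.81130159]
```

View pics/w8.png

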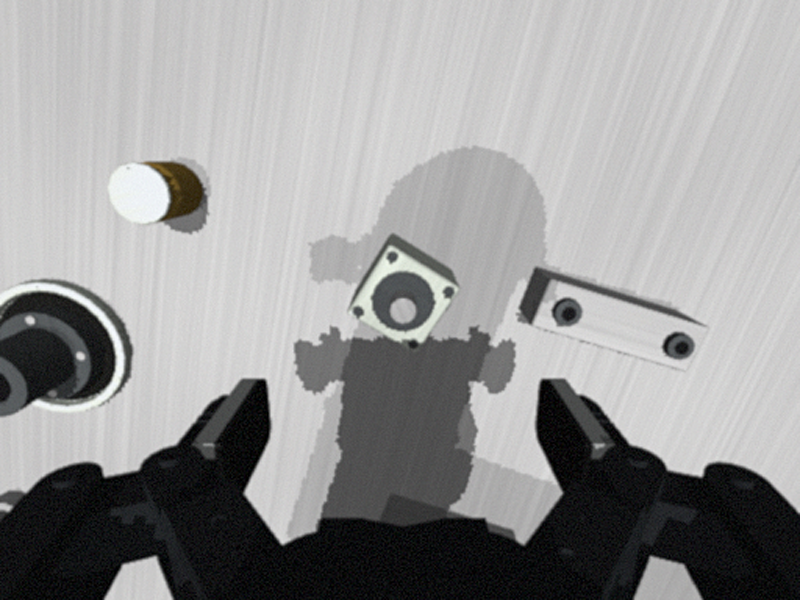

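The rod top is at (403,309). The four corner screws on the block's top are at (392,257), (448,293), (414,345) and (358,312).

```bash
python3 - <<'E'
from h import *
d=np.load("w8.npz")
P=np.array([p2w(d,u/1.5625,v/1.5625,.045)[:2] for u,v in((392,257),(448,293),(414,345),(358,312))])
for i in range(4):
    e=P[(i+1)%4]-P[i];print(np.linalg.norm(e).round(4),np.mod(np.arctan2(e[1],e[0]),np.pi/2).round(3))
r=p2w(d,403/1.5625,309/1.5625,.062);print(P.mean(0),r)
a=np.mean([np.mod(np.arctan2(*(P[(i+1)%4]-P[i])[::-1]),np.pi/2) for i in range(4)])
for k in range(-4,4):plan([*((P.mean(0)+r[:2])/2),.02],a+k*np.pi/2)
E
```

```text
0.0364 1.215
0.0356 1.255
0.0367 1.232
0.0362 1.244
[ 0.42177257 -0.23851911] [ 0.42216888 -0.24021365  0.062     ]
t19.1 ee [ 0.4214 -0.239   0.1396] rpy [-1.570e+00  1.000e-03 -2.917e+00] q1,6 [-0.1   0.32] | tool xyz cm [-0.05 11.96  0.05] spin 2.130
t19.1 ee [ 0.4214 -0.239   0.1396] rpy [-1.570e+00  1.000e-03 -2.917e+00] q1,6 [-0.1   0.32] | tool xyz cm [-0.05 11.96  0.05] spin 0.559
t19.1 ee [ 0.4214 -0.239   0.1396] rpy [-1.570e+00  1.000e-03 -2.917e+00] q1,6 [-0.1   0.32] | tool xyz cm [-0.05 11.96  0.05] spin -1.012
t19.1 ee [ 0.4214 -0.239   0.1396] rpy [-1.570e+00  1.000e-03 -2.917e+00] q1,6 [-0.1   0.32] | tool xyz cm [-0.05 11.96  0.05] spin -2.583
t19.1 ee [ 0.4214 -0.239   0.1396] rpy [-1.570e+00  1.000e-03 -2.917e+00] q1,6 [-0.1   0.32] | tool xyz cm [-0.05 11.96  0.05] spin 2.130
t19.1 ee [ 0.4214 -0.239   0.1396] rpy [-1.570e+00  1.000e-03 -2.917e+00] q1,6 [-0.1   0.32] | tool xyz cm [-0.05 11.96  0.05] spin 0.559
t19.1 ee [ 0.4214 -0.239   0.1396] rpy [-1.570e+00  1.000e-03 -2.917e+00] q1,6 [-0.1   0.32] | tool xyz cm [-0.05 11.96  0.05] spin -1.012
t19.1 ee [ 0.4214 -0.239   0.1396] rpy [-1.570e+00  1.000e-03 -2.917e+00] q1,6 [-0.1   0.32] | tool xyz cm [-0.05 11.96  0.05] spin -2.583
```

>>> carry_out(
  commands=[
    {"xyz": [0,0,0],"spin": 0.08},
    {"xyz": [0,0,0],"spin": 0.13},
    {"xyz": [0,0,0],"spin": 0.14},
    {"xyz": [0,0,0],"spin": 0.13},
    {"xyz": [0,0.5,0],"spin": 0.08},
    {"xyz": [0,3,0],"spin": 0},
    {"xyz": [0,4,0],"spin": 0},
    {"xyz": [0,3,0],"spin": 0},
    {"xyz": [0,1.6,0],"spin": 0},
    {"xyz": [0,0,0],"spin": 0},
  ],
  claw=-0.6,
)

```text
t: 20.1
ee_pos: [0.4193, -0.239, 0.0151]
orientation: [-1.57, -0.006, 2.804]
contact_force: [0.1, 0.6, 0.3]
width: 0.0685
```

>>> carry_out(
  commands=[
    {"xyz": [0,0,0],"spin": 0},
    {"xyz": [0,0,0],"spin": 0},
    {"xyz": [0,0,0],"spin": 0},
    {"xyz": [0,0,0],"spin": 0},
    {"xyz": [0,0,0],"spin": 0},
    {"xyz": [0,0,0],"spin": 0},
  ],
  claw=1,
  force=60,
)

```text
t: 20.7
ee_pos: [0.4221, -0.2393, 0.0199]
orientation: [-1.57, 0.003, 2.806]
contact_force: [-0.8, -0.9, 5.1]
width: 0.0445
```

```bash
python3 - <<'E'
from h import *
plan([.64,.153,.118],1.469-1.5*np.pi)
E
```

```text
t20.7 ee [ 0.4221 -0.2393  0.0199] rpy [-1.57   0.003  2.806] q1,6 [-0.1  -0.24] | tool xyz cm [ -7.65  -9.81 -44.22] spin -0.234
```

>>> carry_out(
  commands=[
    {"xyz": [0,-1.5,0],"spin": 0},
    {"xyz": [0,-3,0],"spin": 0},
    {"xyz": [0,-3.5,0],"spin": 0},
    {"xyz": [-0.2,-1.5,-1.2],"spin": 0},
    {"xyz": [-0.5,-0.5,-2.8],"spin": 0},
    {"xyz": [-0.7,0,-4],"spin": 0},
    {"xyz": [-0.7,0,-4],"spin": 0},
    {"xyz": [-0.7,0,-4],"spin": 0},
    {"xyz": [-0.7,0,-4],"spin": 0},
    {"xyz": [-0.7,0,-4],"spin": 0},
  ],
)

```text
t: 21.7
ee_pos: [0.5397, -0.0236, 0.1167]
orientation: [-1.571, -0.002, 2.806]
contact_force: [0.9, -0.4, -3.0]
width: 0.045
```

>>> carry_out(
  commands=[
    {"xyz": [-0.7,0,-4],"spin": 0},
    {"xyz": [-0.7,0,-4],"spin": 0},
    {"xyz": [-0.7,0,-4],"spin": 0},
    {"xyz": [-0.7,0,-4],"spin": 0},
    {"xyz": [-0.5,0,-2.8],"spin": 0},
    {"xyz": [-0.2,0,-1.4],"spin": 0},
    {"xyz": [0,0,0],"spin": -0.08},
    {"xyz": [0,0,0],"spin": -0.1},
    {"xyz": [0,0,0],"spin": -0.05},
    {"xyz": [0,0,0],"spin": 0},
  ],
)

```text
t: 22.7
ee_pos: [0.6387, 0.1532, 0.1169]
orientation: [-1.57, -0.002, 3.036]
contact_force: [-0.7, 0.1, -4.2]
width: 0.0448
```

```bash
python3 - <<'E'
from h import *
plan([.64,.153,.023],1.469-1.5*np.pi);d=shot("w9")
a=1.469-np.pi/2
for s,t in((1,1),(-1,1),(-1,-1),(1,-1)):print(w2p(d,(.64+.039*(s*np.cos(a)-t*np.sin(a)),.153+.039*(s*np.sin(a)+t*np.cos(a)),.01))*1.5625)
E
```

```text
t22.7 ee [0.6387 0.1532 0.1169] rpy [-1.570e+00 -2.000e-03  3.036e+00] q1,6 [ 0.54 -0.64] | tool xyz cm [-0.13  9.39  0.01] spin -0.004
[336.24412928 358.64802398]
[466.55085803 357.97736329]
[471.69073598 227.28672882]
[329.61052085 227.97792744]
```

View pics/w9.png

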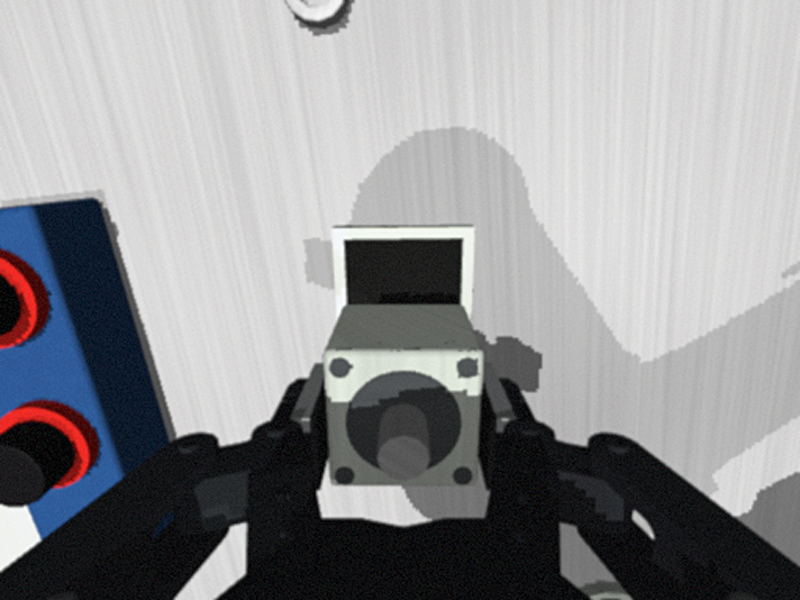

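The rim spans u from 332 to 474 with its far edge at v=226, within about 1 mm of prediction and square to the block. I'll lower it.

>>> carry_out(
  commands=[
    {"xyz": [0,2,0],"spin": 0},
    {"xyz": [0,3,0],"spin": 0},
    {"xyz": [0,2.2,0],"spin": 0},
    {"xyz": [0,1,0],"spin": 0},
    {"xyz": [0,0.6,0],"spin": 0},
    {"xyz": [0,0.4,0],"spin": 0},
    {"xyz": [0,0.3,0],"spin": 0},
    {"xyz": [0,0,0],"spin": 0},
    {"xyz": [0,0,0],"spin": 0},
  ],
)

```text
t: 23.65
ee_pos: [0.6399, 0.1532, 0.0242]
orientation: [-1.571, 0.001, 3.036]
contact_force: [-0.8, 0.8, -3.7]
width: 0.0449
```

>>> carry_out(
  commands=[
    {"xyz": [0,0,0],"spin": 0},
    {"xyz": [0,0,0],"spin": 0},
    {"xyz": [0,0,0],"spin": 0},
    {"xyz": [0,0,0],"spin": 0},
    {"xyz": [0,0,0],"spin": 0},
    {"xyz": [0,0,0],"spin": 0},
    {"xyz": [0,0,0],"spin": 0},
    {"xyz": [0,-2,0],"spin": 0},
    {"xyz": [0,-4,0],"spin": 0},
    {"xyz": [0,-4,0],"spin": 0},
  ],
  claw=-1,
)

```text
t: 24.65
ee_pos: [0.639, 0.1527, 0.1237]
orientation: [-1.569, -0.002, 3.036]
contact_force: [1.2, 0.5, 0.6]
width: 0.0856
```

>>> carry_out(
  commands=[
    {"xyz": [0,-3,0],"spin": 0},
    {"xyz": [0,-3,-2],"spin": 0},
    {"xyz": [0,-2,-3],"spin": 0},
    {"xyz": [-2,0,-4],"spin": 0},
    {"xyz": [3,0,-4],"spin": 0},
    {"xyz": [3,0,-4],"spin": 0},
    {"xyz": [3,0,-3],"spin": 0},
    {"xyz": [1,0,-1],"spin": 0},
    {"xyz": [0,0,0],"spin": 0},
  ],
)

```text
t: 25.55
ee_pos: [0.5809, 0.3722, 0.2033]
orientation: [-1.571, -0.0, 3.039]
contact_force: [0.4, -0.6, -1.0]
width: 0.0851
```

```bash
python3 - <<'E'
from h import *
plan([.64,.153,.2]);d=shot("s9","scene");shot("t9","top")
for n,p in dict(bottle=(.567,.26,.062),tin=(.57,-.262,.045)).items():print(n,w2p(d,p)*1.5625)
i=cv2.imread("pics/s9.png")[150:450];cv2.imwrite("pics/s9c.png",i)
c=cv2.imread("pics/t9.png")[180:420,150:700];cv2.imwrite("pics/fin.png",np.vstack([i,cv2.resize(c,(688,300)) @np.ones(1) if 0 else cv2.copyMakeBorder(cv2.resize(c,(688,300)),0,0,0,112,cv2.BORDER_CONSTANT)]))
E
```

```text
t25.6 ee [0.5809 0.3722 0.2033] rpy [-1.571 -0.     3.039] q1,6 [ 0.86 -0.96] | tool xyz cm [-8.13  0.33 21.2 ] spin 0.000
bottle [552.18626534 304.11782194]
tin [216.12969566 347.04436058]
```

View pics/fin.png

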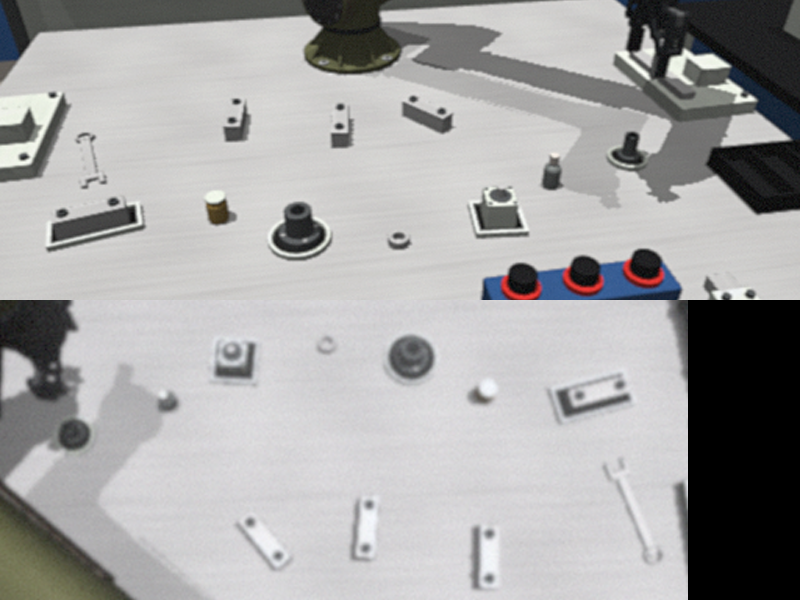

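All four parts stand in their nests, and the bottle and tin are where they were. One numeric check from the top view (bar screws, rod top, bush tops), then hand in.

```bash
python3 - <<'E'
from h import *
from plant import arm
d=np.load("t9.npz")
f=lambda u,v,z:p2w(d,(150+u/1.251)/1.5625,(180+(v-300)/1.25)/1.5625,z)[:2]
bar=(f(579,394,.044)+f(619,385,.044))/2
for n,p,t in(("bar",bar,(.557,-.4495)),("cyl",f(232,351,.066),(.64,.153)),("big",f(412,351,.056),(.634,-.147)),("small",f(75,430,.054),(.5185,.422))):print(n,p.round(4),"err mm",np.linalg.norm(p-t).round(4)*1000)
print(arm.sign_off())
E
```

```text
bar [ 0.5561 -0.4474] err mm 2.3
cyl [0.6344 0.1495] err mm 6.6
big [ 0.628  -0.1439] err mm 6.7
small [0.5138 0.4046] err mm 18.0
the job is handed in; nothing more can be done
None
```

I set all four parts into their nests and handed the job in at about 26 s. One of my last checks, on the small bushing, disagreed with the rest.

**What I did:** I placed the small bushing, big bushing, clamp bar (the one farthest from the base) and air cylinder, in that order. Each was lowered to about 1–2 mm above its nest floor, released there, and the arm then backed off clear.

**Last checks:**
- **Pictures:** the final scene and top views show all four parts upright inside their rims, with the bar along its nest and the cylinder square with its nest. The bottle and tin look untouched.
- **Measured offsets:** rough eye-picked points from the top view put the bar about 2 mm, the air cylinder 7 mm and the big bushing 7 mm from their nest centres.
- **Disagreement:** the same check put the small bushing 18 mm off, over the 16 mm limit. I think this is a misread point on a small dark part in the arm's shadow. The arm measured within about 2 mm of the nest centre at release, and with 10 mm of play a flat part can't be 18 mm off. The script handed the job in right after printing that number, so I didn't measure it again.

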